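Uncover the probe port on the sample incubator

ROBOT

A 6-joint arm with a two-finger parallel gripper is mounted at the origin on the work surface. World frame = base frame: x ahead of the robot, y to its left, z up, the work surface at z = 0. Lengths are in mm, angles in rad, forces in N, time in s.
With the tool pointing down it reaches from about 275 to 775 mm from the base axis. Payload 14.6 kg.
Tool frame: the origin (TCP) lies midway between the tips of the shut fingers; the grasp point (between the pads) lies 19 mm behind it; z points along the fingers, y is the line along which they close (so a half turn about z gives the same grasp; the last joint's range is limited). The gripper opens to 85 mm and grips with 20 to 120 N. Pads are 22 mm wide; open, the fingers measure 114 mm over their backs; the gripper's body (76 mm by 85 mm) begins 54 mm behind the grasp point. The pads swing forward as they close: fully open they stand 13 mm farther back than shut.
Start: joints at [-1.394, 0.263, -0.048, 1.259, 0, 1.415], TCP at [171.01, -496.371, 231.278] pointing down, gripper open.
Joint ranges: [-2.65, 2.65], [-0.89, 1.7], [-1.18, 1.37], [-2.13, 2.11], [-1.35, 1.29], [-3.14, 3.14]. Speed limits (rad/s): [1.89, 1.89, 2.57, 2.79, 3.14, 3.14].

INTERFACE

Orientations are given as a unit quaternion [w, x, y, z].
In Python, from workcell import arm gives the robot as it stands.
- The arm moves only by the tool carry_out, never from a script. Its argument "commands" is a list of rows, each a list of 2 entries, a list of its own where there are three numbers: the shift along the tool's x, y, z in units of 30 mm (1.0 is 30 mm), then the turn about the tool's z in units of 6 degrees (1.0 is 6 degrees). In form: [[[x, y, z], spin], ...]. A call has 1 to 10 rows; each row shifts and turns the commanded pose from where the row before left it, along the tool's axes as they then stand; what a row does not reach is not made up. A row lasts 1/12 s, in which the tool goes at most 41.7 mm and 7.16 degrees, less where a joint would pass 70% of its speed; a pose out of reach is approached as far as the arm can. A call is refused whole if a number of a shift passes 1 or a number of a turn 1, either way. A call with a gripper value outside its range is refused whole. "gripper" is the finger opening in mm, from 0 to 85.4, set as the call begins (left out, the last holds). The fingers move at their own pace and stop on an object; "force" is the grip in N (left out, the last holds). Time passes only in rows, so rows that do not move let the fingers close. It gives the time, the measured TCP pose, the force, the opening and the grip force at its end, in the units of the state.
- arm.sense(): the state, without advancing time (a new reading comes with each control period).
- arm.camera(name): name is "scene" or "top"; returns the picture (400x640x3 uint8, red, green, blue); there is no depth.
- arm.camera_params(name): a dict with "vertical_fov" (degrees; the focal length in pixels is half the picture's height over the tangent of half this angle, whatever the lens; pixels are square), "cx", "cy" (the principal point, pixels), "dist_coeffs" ([k1, k2, p1, p2, k3] as OpenCV has them; the pictures are not rectified), "origin" and "attitude" of the camera in the world. Camera axes: x right, y down, z forward; pixel columns grow to the right and rows downward; lengths in mm; the calibration is good to about 2 mm. A picture is of the moment at which its call begins. camera_params takes no time and is no camera call.
- arm.job_done(): hands the job in; it is judged then, once.
The state is a dict: "time_s": time; "qpos": joint angles; "qvel": joint speeds; "tau": joint torques, N m; "tcp_pos": TCP position; "tcp_rot": TCP orientation; "force": force on the tool from outside, world axes, zero at the start; "torque": the same for the moment, N m; "opening": opening from 0.0 (shut) to 1.0 (fully open); "grasp_force": force on a finger pad.
Only numpy, scipy, OpenCV 4.12 (cv2) and the standard library are available. Lean on these libraries where they do the work, as an engineer would, in place of code of your own. Each camera call takes 0.05 s, during which the arm holds its last target. There are 200 camera calls.

TASK

Swivel the blue cover on top of the white incubator sideways around its pivot screw until the round probe port beneath it is completely uncovered, and leave it open. Keep the yellow cover closed over its own port, and leave the small amber bottle standing where it is.

Things in the scene. Friction and masses are not known exactly. Their poses are not given: they have to be found in the camera images.
- blue_cover (a joint): Angle of the blue cover: 0 = over its port (starts at 0 to 0.1), grows counter-clockwise seen from above, stop at 1.6; the port is clear beyond 0.83. A flat plate 5 mm thick: disc 60 mm across, 26 mm wide arm to a steel pivot screw (16 mm head, 4 mm high) 62 mm from the disc's centre. The black port is 40 mm across. About 2 N at the knob turns it; no spring, it stays where left.
- blue_cover_knob (a point): Middle of the black upright knob (20 mm across, 30 mm tall) on the blue disc's centre. Knob top 15 mm above this point, plate's upper face 15 mm below, incubator's flat top 31 mm below. Frame turns with the cover: z up, +x points to the pivot screw 62 mm away; as the cover opens, the knob moves along its own -y, round the screw.
- yellow_cover (a joint): Angle of the yellow cover, which has the same shape, size and opening direction, over a second port on the same top; its knob is 180 mm from the blue one's when both are closed, to the left or the right of it. Starts at 0 to 0.05 and is to stay closed.
- bottle: Loose amber bottle, 36 mm across, 85 mm tall, about 90 g, on the incubator's top near the far edge, always over 110 mm from the blue knob's path; a tin (52 mm across, 45 mm tall) stands beside it. Origin: centre of its underside, z up. The incubator is a white box 340 mm deep, 440 wide, 160 tall, fixed on the bench, front to the robot.

How it is judged:
By the outcome, as a careful person would: the job done as asked, in the order asked, and still so for the second after the job is handed in, with the robot touching nothing.
It also fails if it takes over 32 s, if anything falls off the work surface, if the arm or the gripper's body presses on something with over 40 N, if the wrist force passes 120 N, or if a joint passes its speed limit or range.

## Working session

There is one attempt and no reset: what is moved stays moved. The work goes in short steps, Python scripts to look and compute and a tool call to move; the robot and the scene stay as the last step left them, time stands still between calls to the robot, and variables do not carry over. Pictures are saved under pics/ and viewed, at most 10 in all, crops included, and the job is handed in when it is done.

Besides the shell and the picture viewer there is one more tool, called after ">>>" as name(argument=value, ...), one argument or row to a line, values as JSON. carry_out: Moves the arm, as the interface text tells. Its arguments: {"type":"object","properties":{"commands":{"type":"array","items":{"type":"array"}},"gripper":{"type":"number"},"force":{"type":"number"}},"required":["commands"]}

```bash
mkdir -p pics; python3 - <<'E'
from workcell import arm
import cv2
for n in("scene","top"):
    cv2.imwrite(f"pics/{n}0.png",arm.camera(n)[:,:,::-1]); print(arm.camera_params(n))
s=arm.sense();print(s)
E
```

```text
{'vertical_fov': 43.77349008668186, 'cx': 311.51227367881654, 'cy': 202.26134782234018, 'dist_coeffs': array([-0.03645321,  0.        ,  0.        ,  0.        ,  0.        ]), 'origin': array([1243.10069395,   21.70403918,  682.4641745 ]), 'attitude': array([-0.32911309,  0.66431602,  0.6015284 , -0.29754391])}
{'vertical_fov': 49.92395071946248, 'cx': 320.3321822503131, 'cy': 198.09771390323522, 'dist_coeffs': array([0.02506138, 0.        , 0.        , 0.        , 0.        ]), 'origin': array([535.80001197, 107.26614906, 865.8615737 ]), 'attitude': array([ 0.0390704 , -0.70144762,  0.70935236, -0.05713123])}
{'time_s': 0.1, 'qpos': array([-1.39430942e+00,  2.63490653e-01, -4.88599833e-02,  1.25941592e+00,
        3.21012348e-05,  1.41551200e+00]), 'qvel': array([-1.48454974e-03, -6.00359700e-04,  1.66697289e-03, -9.23566458e-05,
       -5.71271886e-04, -9.30053091e-04]), 'tau': array([ 4.05043334e-03, -6.38573527e+01,  3.85064042e+01,  9.93445428e-03,
       -6.50533161e-05, -2.61620272e-05]), 'tcp_pos': array([ 170.97005163, -496.12162019,  230.87007415]), 'tcp_rot': array([-4.85256947e-04,  9.86272389e-01,  1.65125827e-01,  1.09069750e-05]), 'force': array([0.3489527 , 0.01060575, 0.6566425 ]), 'torque': array([ 0.01450612, -0.00886579,  0.02586579]), 'grasp_force': 0.0, 'opening': 0.9972888621716307}
```

View pics/top0.png

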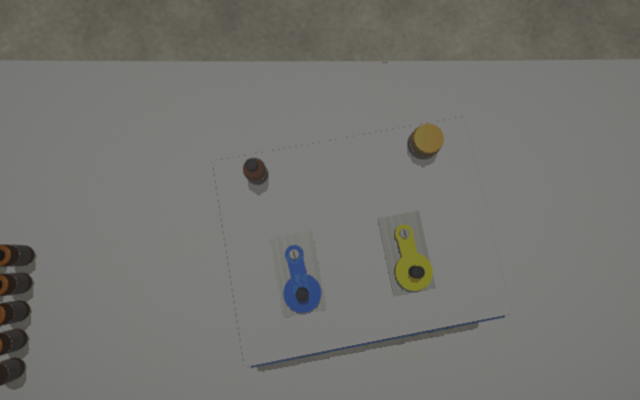

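View pics/scene0.png

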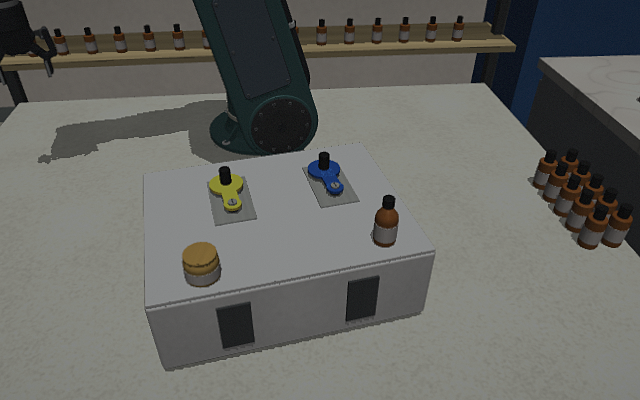

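The top picture shows the blue disc at about (302,293) with its screw at (294,254), and yellow at (414,271) with its screw at (404,233). The bottle is at (255,168), far from both covers. Opening swings the blue knob towards -y, which is right in the picture.

```bash
cat > h.py <<'E'
from workcell import arm
import cv2, numpy as np
from scipy.spatial.transform import Rotation as R
def ray(n,uv,z):
    p=arm.camera_params(n); f=200/np.tan(np.radians(p["vertical_fov"]/2))
    K=np.array([[f,0,p["cx"]],[0,f,p["cy"]],[0,0,1]])
    u=cv2.undistortPoints(np.array([[uv]],float),K,p["dist_coeffs"])[0,0]
    d=R.from_quat(p["attitude"],scalar_first=True).apply([*u,1]); o=p["origin"]
    return o+d*(z-o[2])/d[2]
def cover(col):
    im=cv2.cvtColor(arm.camera("top"),cv2.COLOR_RGB2HSV)
    lo,hi={"blue":((105,120,60),(130,255,255)),"yellow":((24,120,60),(36,255,255))}[col]
    m=cv2.inRange(im,lo,hi); m[320:]=0; m[:200]=0
    m=cv2.morphologyEx(m,cv2.MORPH_OPEN,np.ones((2,2)))
    c=max(cv2.findContours(m,cv2.RETR_EXTERNAL,cv2.CHAIN_APPROX_NONE)[0],key=cv2.contourArea)
    f=np.zeros_like(m); cv2.drawContours(f,[c],-1,255,-1)
    d=cv2.distanceTransform(f,cv2.DIST_L2,5); _,r,_,ctr=cv2.minMaxLoc(d)
    q=c[:,0][np.argmax(np.linalg.norm(c[:,0]-ctr,axis=1))]
    C=ray("top",ctr,176); E=ray("top",q,176)
    return C,E,r,ctr,q
E
python3 - <<'E'
from h import *
for c in("blue","yellow"):
    C,E,r,ctr,q=cover(c); print(c,C.round(),E.round(),"len",np.linalg.norm(E-C).round(1),"(75 exp)",r,ctr,q,"dir",np.degrees(np.arctan2(*(E-C)[[1,0]])).round(1))
print("blue knob scene top",ray("scene",(324,154),206).round(),"screws",ray("top",(294,254),180).round(),ray("top",(404,233),180).round(),"bottle",ray("top",(254,160),245).round())
E
```

```text
blue [479. 118. 176.] [552. 137. 176.] len 75.8 (75 exp) 18.378297805786133 (303, 294) [291 247] dir 14.2
yellow [510. -58. 176.] [584. -42. 176.] len 75.1 (75 exp) 18.17829704284668 (414, 272) [402 226] dir 12.5
blue knob scene top [480. 121. 206.] screws [541. 132. 180.] [572. -44. 180.] bottle [678. 188. 245.]
```

>>> carry_out(
  commands=[
    [[0, 0, -1], -1],
    [[0, 0, -1], -1],
    [[0, 0, 0], -1],
    [[0, 0, 0], -1],
    [[0, 0, 0], -1],
    [[0, 0, 0], -1],
    [[0, 0, 0], -1],
    [[0, 0, 0], -1],
    [[0, 0, 0], -1],
    [[0, 0, 0], -1],
  ],
  gripper=0,
  force=40,
)

```text
time_s: 1.03
tcp_pos: [171.0, -496.3, 291.1]
tcp_rot: [-0.0, 0.77, 0.638, 0.0]
force: [-0.4, 0.0, -0.3]
opening: -0.002
grasp_force: 0.0
```

>>> carry_out(
  commands=[
    [[0, 0, 0], -1],
    [[0, 0, 0], -1],
    [[1, 0.5, 0], 0],
    [[1, 0.5, 0], 0],
    [[1, 0.5, 0], 0],
    [[1, 0.5, 0], 0],
    [[1, 0.5, 0], 0],
    [[1, 0.5, 0], 0],
    [[1, 0.5, 0], 0],
    [[1, 0.5, 0], 0],
  ],
)

```text
time_s: 1.87
tcp_pos: [287.0, -252.7, 291.3]
tcp_rot: [0.0, 0.701, 0.713, 0.0]
force: [0.5, -0.5, -0.0]
opening: -0.001
grasp_force: 0.0
```

>>> carry_out(
  commands=[
    [[1, 0.5, 0], 0],
    [[1, 0.5, 0], 0],
    [[1, 0.5, 0], 0],
    [[1, 0.5, 0], 0],
    [[1, 0.5, 0], 0],
    [[1, 0.5, 0], 0],
    [[1, 0.5, 0], 0],
    [[1, 0.5, 0], 0],
    [[1, 0.5, 0], 0],
    [[1, 0.5, 0], 0],
  ],
)

```text
time_s: 2.7
tcp_pos: [431.7, 50.2, 291.3]
tcp_rot: [0.0, 0.701, 0.713, 0.0]
force: [1.5, -1.0, -0.4]
opening: -0.001
grasp_force: 0.0
```

>>> carry_out(
  commands=[
    [[1, 0.5, 0], 0],
    [[1, 0.5, 0], 0],
    [[1, 0.5, 0], 0],
    [[0.9, 0.4, 0], 0],
    [[0, 0, 0], 0],
    [[0, 0, 1], 0],
    [[0, 0, 1], 0],
    [[0, 0, 1], 0],
    [[0, 0, 0.5], 0],
    [[0, 0, 0], 0],
  ],
)

```text
time_s: 3.53
tcp_pos: [484.5, 165.7, 183.4]
tcp_rot: [-0.001, 0.701, 0.713, -0.002]
force: [-1.2, -0.6, -0.1]
opening: -0.002
grasp_force: 0.0
```

```bash
python3 - <<'E'
from h import *
cv2.imwrite("pics/top1.png",cv2.resize(arm.camera("top")[180:350,200:470,::-1],None,fx=2.9,fy=2.9))
s=arm.sense();print(s["tcp_pos"],s["force"],s["qpos"])
# arc: row plan in tool axes (tool z down), -6 deg spin per row, CCW about pivot
P=np.array([541,132.]);p=s["tcp_pos"][:2];yaw=np.radians(91)
a=np.arctan2(*(p-P)[::-1]);print("r",np.linalg.norm(p-P),"phi0",np.degrees(a)-192)
for k in range(1,17):
    b=a+np.radians(6*k);n=P+62*np.array([np.cos(b),np.sin(b)])
    d=n-p; x=np.array([np.cos(yaw),np.sin(yaw)]);y=np.array([np.sin(yaw),-np.cos(yaw)])
    print(k,(d@x/30).round(2),(d@y/30).round(2),n.round());p=n;yaw+=np.radians(6)
E
```

```text
[485.45295684 165.88290451 185.42674986] [0.49994266 1.08350813 0.29483599] [ 1.70328487e-01  2.63346491e-01 -1.74486891e-01  1.13566886e+00
 -1.68022699e-05  1.72368859e+00]
r 65.06554557887577 phi0 -43.38259579816517
1 -0.24 -0.02 [485. 159.]
2 -0.19 -0.11 [483. 153.]
3 -0.19 -0.11 [481. 146.]
4 -0.19 -0.11 [480. 140.]
5 -0.19 -0.11 [479. 133.]
6 -0.19 -0.11 [479. 127.]
7 -0.19 -0.11 [480. 121.]
8 -0.19 -0.11 [482. 114.]
9 -0.19 -0.11 [484. 108.]
10 -0.19 -0.11 [487. 102.]
11 -0.19 -0.11 [490.  97.]
12 -0.19 -0.11 [494.  92.]
13 -0.19 -0.11 [498.  87.]
14 -0.19 -0.11 [503.  83.]
15 -0.19 -0.11 [509.  79.]
16 -0.19 -0.11 [514.  76.]
```

View pics/top1.png

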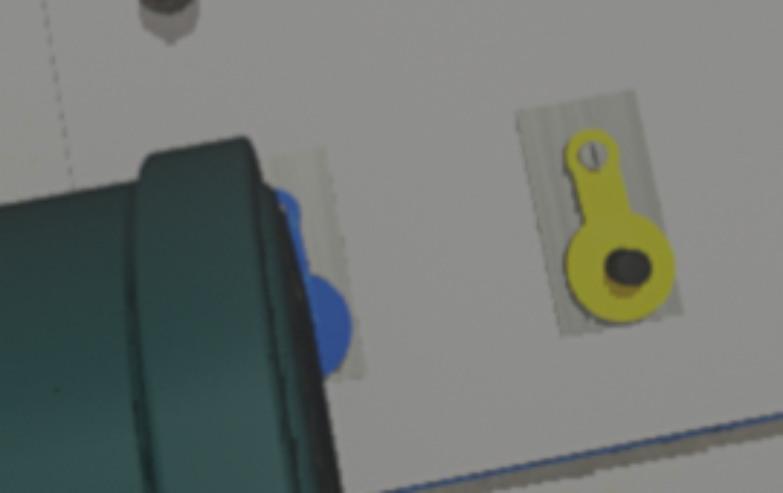

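The arm now covers the blue knob, but the disc and arm look unmoved, and yellow is untouched with its knob at crop (627,267). There is no contact force, so I'll push along the arc.

>>> carry_out(
  commands=[
    [[-0.2, 0, 0], -1],
    [[-0.2, -0.1, 0], -1],
    [[-0.2, -0.1, 0], -1],
    [[-0.2, -0.1, 0], -1],
    [[-0.2, -0.1, 0], -1],
    [[-0.2, -0.1, 0], -1],
    [[-0.2, -0.1, 0], -1],
    [[-0.2, -0.1, 0], -1],
    [[0, 0, 0], 0],
  ],
)

```text
time_s: 4.33
tcp_pos: [485.9, 113.6, 187.8]
tcp_rot: [0.001, 0.348, 0.937, 0.0]
force: [0.2, 1.1, -0.2]
opening: 0.001
grasp_force: 0.0
```

```bash
python3 - <<'E'
from h import *
cv2.imwrite("pics/top2.png",np.hstack([cv2.resize(arm.camera("top")[180:350,200:470,::-1],None,fx=1.48,fy=1.48),cv2.resize(arm.camera("scene")[100:270,120:440,::-1],(400,252))]))
s=arm.sense();print(s["tcp_pos"],s["force"])
E
```

```text
[485.81600163 114.2482346  187.39743383] [-0.43834585 -0.19530234 -0.09336011]
```

View pics/top2.png

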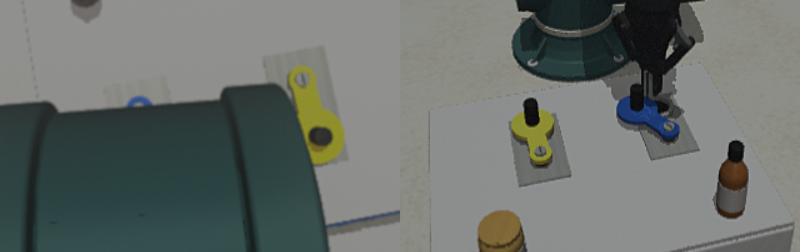

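The right half shows the blue cover about half open, with the fingers behind its knob at (637,95). Yellow is still closed at (531,120). I'll keep pushing.

>>> carry_out(
  commands=[
    [[-0.2, -0.1, 0], -1],
    [[-0.2, -0.1, 0], -1],
    [[-0.2, -0.1, 0], -1],
    [[-0.2, -0.1, 0], -1],
    [[-0.2, -0.1, 0], -1],
    [[-0.2, -0.1, 0], -1],
    [[-0.2, -0.1, 0], -1],
    [[0, 0, 0], 0],
  ],
)

```text
time_s: 5.1
tcp_pos: [515.9, 79.4, 186.7]
tcp_rot: [0.0, -0.01, 1.0, 0.0]
force: [-0.3, 0.5, 0.3]
opening: 0.001
grasp_force: 0.0
```

>>> carry_out(
  commands=[
    [[0.5, 0, 0], 0],
    [[0.3, 0, -0.5], 0],
    [[0, 0, -1], 0],
    [[0, 0, -1], 0],
    [[0, 0, -1], 0],
    [[0, 0, -1], 0],
    [[0, 0, -1], 0],
    [[0, 0, 0], 0],
  ],
)

```text
time_s: 5.77
tcp_pos: [491.9, 79.3, 356.6]
tcp_rot: [0.004, -0.006, 1.0, -0.0]
force: [1.4, 0.5, 0.8]
opening: -0.003
grasp_force: 0.0
```

>>> carry_out(
  commands=[
    [[1, 0, 0], 0],
    [[1, 0, 0], 0],
    [[1, 0, 0], 0],
    [[1, 0, 0], 0],
    [[0, 0, 0], 0],
  ],
)

```text
time_s: 6.18
tcp_pos: [366.7, 77.2, 352.3]
tcp_rot: [0.001, -0.006, 1.0, -0.0]
force: [-0.5, -0.1, 0.7]
opening: -0.002
grasp_force: 0.0
```

```bash
python3 - <<'E'
from h import *
t=arm.camera("top");cv2.imwrite("pics/top3.png",np.hstack([cv2.resize(t[100:350,200:510,::-1],(400,322)),cv2.resize(arm.camera("scene")[120:300,120:440,::-1],(400,322))]))
s=arm.sense();print(s["tcp_pos"],s["force"])
for c in("blue","yellow"):
    C,E,r,ctr,q=cover(c);print(c,C.round(),E.round(),r,"dir",np.degrees(np.arctan2(*(E-C)[[1,0]])).round(1))
E
```

```text
[370.34756914  77.07212686 351.90775072] [1.0315466  0.15290801 0.17881066]
blue [535.  70. 176.] [544. 143. 176.] 17.59689712524414 dir 83.1
yellow [510. -58. 176.] [584. -42. 176.] 18.17829704284668 dir 12.5
```

View pics/top3.png

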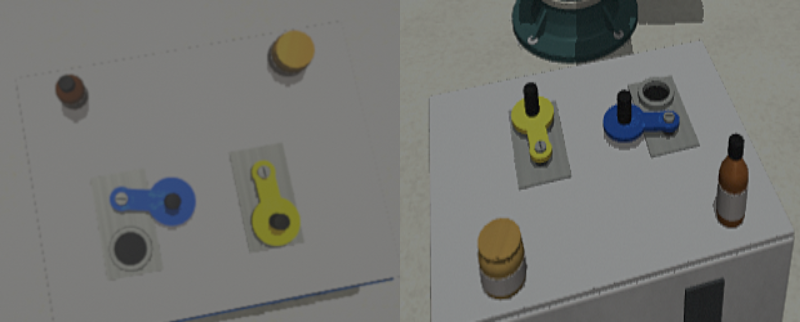

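The blue port at (130,248) is fully exposed, with the cover turned about 70° (1.2 rad). Yellow is unchanged, the bottle is standing at (70,90), and the arm is clear.

```bash
python3 -c "
from workcell import arm
print(arm.job_done())"
```

```text
the job is handed in; nothing more can be done
None
```

The blue cover is swivelled open about 1.2 rad (the port clears at 0.83), leaving its port fully uncovered; the yellow cover stayed closed, the bottle is still standing where it was, and the job was handed in at about 6.5 s with the arm clear.

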